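Unscrew the blender's left-hand drive coupling

TASK

The drive coupling on the blender base has to come off for cleaning. It has a left-hand thread, so loosen it by turning it clockwise as seen from above, going by feel: never force it the wrong way, never tear at it or press hard on it while the thread still holds, and stop turning once it comes free, for there is a hard stop soon after. Then lift it straight off the spindle, set it down the same way up in the middle of the blue saucer and let go; leave the other things on the table alone.

Things in the scene. Friction and masses are not known exactly. Their poses are not given: they have to be found in the camera images.
- blender: white round motor base of a jug blender without its jug, fixed to the table: 147 mm across the foot, 116 mm across and 85 mm high at its flat top (the deck); black speed dial on its front. Origin on its vertical axis, at table level. Four grey lugs, 5 mm high, stand on the deck 51 mm from the axis. The coupling is screwed on the spindle in the middle of the deck
- spindle_foot (a point): point on the axis of the locked vertical steel spindle, level with the deck, 85 mm above the table; z up. The spindle is 24 mm across its thread and 38 mm high: two-start LEFT-HAND thread, lead 16 mm a turn. A brass washer on a spring round its foot pushes the screwed-on coupling up with 5 to 10 N, falling to 0 to 2 N as it comes loose
- coupling: drive coupling: black upright hub, 16-sided, 40 mm across flats, sides 42 mm high, red toothed crown 9 mm above them; hollow below, 70 to 120 g, bore clearance 1.2 mm all round. Origin on its axis at its underside, z up; the underside starts 5 to 11 mm above the deck. Grip it on any flats with 30 to 60 N
- saucer: loose blue ceramic saucer, 130 mm across, 16 mm high at the rim, flat floor 80 mm across and 5 mm thick; origin at the centre of its underside
- mug: white mug with handle, 94 mm high, a bystander; origin at the underside
- spice_jar: spice jar, dark lid, 41 mm across, 105 mm high, a bystander; origin at the underside
- glass: empty drinking glass, 80 mm across, 91 mm high, a bystander; origin at the underside
- tea_box: small red carton, 134 mm high, a bystander; origin at the underside
- coupling_top (a point): centre of the black hub's upper rim, 42 mm above its underside. Turned clockwise from above (0.02 to 0.3 N m) the hub rises 16 mm a turn until the thread lets go, after 130 to 240 degrees, to be found by feel: till then it won't lift, then it lifts freely, off the spindle 36 mm up. Only 30 degrees past release, and 5 to 105 degrees counter-clockwise, are hard stops. Over 45 N (spring included) harms the thread

How it is judged:
On the way, in this order (a step that is already met when the one before it is completed fails the run):
1. the coupling is screwed loose: its underside has risen to 12.5 mm above the deck, still on its axis (z of coupling in the frame of spindle_foot above 0.0125 m and horizontal distance between coupling and spindle_foot below 0.006 m), for 0.1 s.
2. it is lifted straight off the spindle (z of coupling in the frame of spindle_foot above 0.038 m and horizontal distance between coupling and spindle_foot below 0.03 m), for 0.1 s.
At the end, for the whole second after the job is handed in: The coupling stands upright (crown up, within 0.2 rad) and still on the saucer, its axis within 30 mm of the saucer's centre, released (horizontal distance between coupling and saucer below 0.03 m and height (world z) of coupling below 0.02 m and angle between coupling's own z axis and vertical below 0.2 rad and linear speed of coupling below 0.02 m/s and contact force between coupling and saucer above 0.2 N); the robot touches nothing.
It fails at once if the thread is forced: more than 45 N between coupling and blender (contact force between coupling and blender above 45 N).
It fails at once if the mug, spice jar, glass or red carton is pushed by more than 30 mm (distance of any of mug, spice_jar, glass, tea_box from where it was at the start of the episode above 0.03 m).
It also fails if it takes over 72 s, if anything falls off the work surface, if the arm or the gripper's body presses on something with over 40 N, if the wrist force passes 120 N, or if a joint passes its speed limit or range.

ROBOT

A 6-joint arm with a two-finger parallel gripper is mounted at the origin on a cart in front of the work surface, level with it; the furniture and walls round the work are solid. World frame = base frame: x ahead of the robot, y to its left, z up, the work surface at z = 0. Lengths are in m, angles in rad, forces in N, time in s.
With the tool pointing down it reaches from about 0.35 to 0.775 m from the base axis. Payload 7.3 kg.
Tool frame: the origin (TCP) lies at the very end of the fingers, on their centre line; the grasp point (between the pads) lies 19 mm behind it; z points along the fingers, y is the line along which they close (so a half turn about z gives the same grasp; the last joint's range is limited). The gripper opens to 92 mm and grips with 3 to 60 N. Pads are 19 mm wide; open, the fingers measure 130 mm over their backs; the gripper's body (75 mm by 190 mm) begins 47 mm behind the grasp point.
Start: joints at [1.103, 0.342, 1.524, -0, 1.275, -0.146], TCP at [0.166, 0.498, 0.227] pointing down, gripper open.
Joint ranges: [-2.53, 2.53], [-0.77, 2.02], [0.04, 2.7], [-1, 4.14], [0.28, 2.66], [-3.11, 3.11]. Speed limits (rad/s): [2.57, 2.57, 3.14, 3.14, 3.14, 3.14].

INTERFACE

Orientations are given as [roll, pitch, yaw] about the fixed x, y, z axes, in that order (R = Rz(yaw) Ry(pitch) Rx(roll)).
In Python, from cell import robot gives the robot as it stands. The module is installed in compiled form; this text tells all that it offers.
- The arm moves only by the tool arm_command, never from a script. Its argument "moves" is a list of rows, each a list of 3 entries, a list of its own where there are three numbers: the shift along the tool's x, y, z in m, then the turn, a rotation vector about the tool's x, y, z in rad, then the finger opening in m, from 0 to 0.0918. In form: [[[dx, dy, dz], [ax, ay, az], claw], ...]. A call has exactly 5 rows; each row is the pose to reach, as a shift and turn from the pose commanded when the call began, along the tool's axes at that moment; what a row does not reach only later rows make up. A row lasts 1/10 s, in which the tool goes at most 50 mm and 8.59 degrees, less where a joint would pass 70% of its speed; a pose out of reach is approached as far as the arm can. A call with a gripper value outside its range is refused whole. The fingers move at their own pace and stop on an object; "squeeze" is the grip in N (left out, the last holds). Time passes only in rows, so rows that repeat a pose let the fingers close, or fill a call up. It gives the time, the measured TCP pose, the force, the opening and the grip force at its end, in the units of the state.
- robot.observe(): the state, without advancing time (a new reading comes with each control period).
- robot.read_camera(name): name is "scene" or "top" or "wrist"; returns the picture (400x640x3 uint8, red, green, blue); there is no depth.
- robot.camera_model(name): a dict with "fx", "fy", "cx", "cy" (pixels), "R" (3x3) and "t" (3): a world point X has camera coordinates R X + t. Camera axes: x right, y down, z forward; pixel columns grow to the right and rows downward; lengths in m; the calibration is good to about 2 mm. A picture is of the moment at which its call begins: read the wrist's pose just before it. camera_model takes no time and is no camera call; for the wrist camera it gives the pose at the moment of the call.
- robot.hand_in(): hands the job in; it is judged then, once.
The state is a dict: "time": time; "qpos": joint angles; "qvel": joint speeds; "joint_efforts": joint torques, N m; "tool_pos": TCP position; "tool_rot": TCP orientation; "contact_force": force on the tool from outside, world axes, zero at the start; "torque": the same for the moment, N m; "opening": finger opening in m; "grip_force": force on a finger pad.
Only numpy, scipy, OpenCV 4.12 (cv2) and the standard library are available. Lean on these libraries where they do the work, as an engineer would, in place of code of your own. Each camera call takes 0.05 s, during which the arm holds its last target. There are 200 camera calls.

## Working session

There is one attempt and no reset: what is moved stays moved. The work goes in short steps, Python scripts to look and compute and a tool call to move; the robot and the scene stay as the last step left them, time stands still between calls to the robot, and variables do not carry over. Pictures are saved under pics/ and viewed, at most 10 in all, crops included, and the job is handed in when it is done.

Besides the shell and the picture viewer there is one more tool, called after ">>>" as name(argument=value, ...), one argument or row to a line, values as JSON. arm_command: Moves the arm, as the interface text tells. Its arguments: {"type":"object","properties":{"moves":{"type":"array"},"squeeze":{"type":"number"}},"required":["moves"]}

```bash
mkdir -p pics
python3 - <<'E'
from cell import robot
import cv2
s=robot.observe();print({k:(v if isinstance(v,(int,float)) else [round(float(x),3) for x in list(__import__('numpy').ravel(v))]) for k,v in s.items()})
for n in("scene","top"):
    cv2.imwrite(f"pics/{n}.png",robot.read_camera(n)[:,:,::-1]); print(robot.camera_model(n))
E
```

```text
{'time': 0.0, 'qpos': [1.103, 0.343, 1.525, -0.0, 1.275, -0.146], 'qvel': [-0.001, -0.002, 0.001, -0.0, -0.0, -0.002], 'joint_efforts': [0.0, -43.124, -24.422, 0.072, 0.056, -0.0], 'tool_pos': [0.166, 0.498, 0.226], 'tool_rot': [-3.14, -0.0, 2.82], 'contact_force': [-0.107, -0.446, -0.244], 'torque': [-0.038, 0.034, 0.01], 'grip_force': 0.0, 'opening': 0.09161467749379235}
{'fx': 442.86097450883767, 'fy': 442.86097450883767, 'cx': 315.32500629878444, 'cy': 197.73180599247033, 'R': array([[-0.99351034, -0.11266489, -0.01561511],
       [-0.03370262,  0.42271805, -0.90563435],
       [ 0.10863399, -0.89923082, -0.42377186]]), 't': array([0.60026182, 0.11403053, 1.15210935])}
{'fx': 489.15794093420135, 'fy': 489.15794093420135, 'cx': 319.426444198666, 'cy': 203.5935713215288, 'R': array([[ 0.01822475, -0.99982482,  0.0042639 ],
       [-0.99666709, -0.01850601, -0.07944955],
       [ 0.07951454, -0.00280174, -0.99682977]]), 't': array([-0.023742  ,  0.5875015 ,  1.24759343])}
```

View pics/top.png

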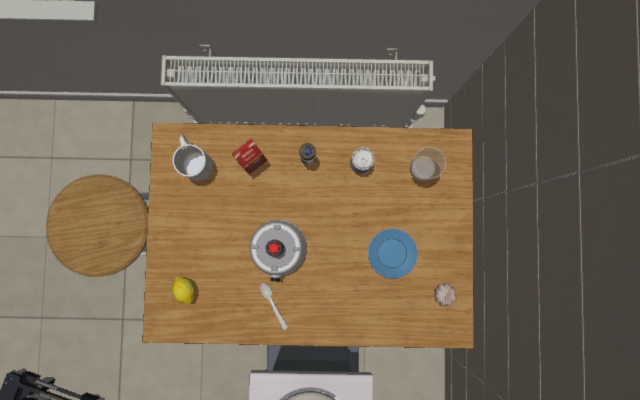

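View pics/scene.png

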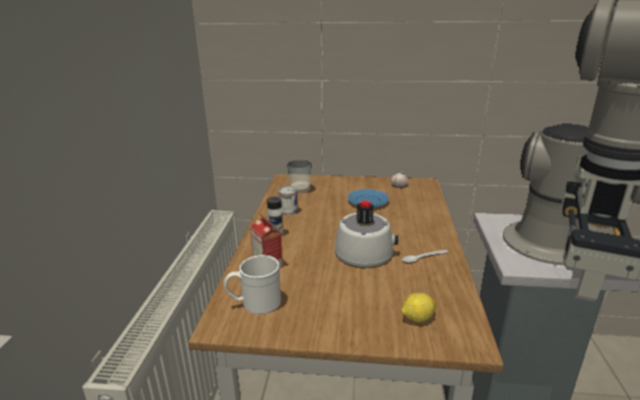

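The top view shows the coupling's crown at about (274,249), the saucer at (392,253), and the bystanders along the far edge. The scene view agrees. I'll zoom in on the coupling and localise it.

```bash
cat > h.py <<'E'
import numpy as np
from cell import robot
def ray(n,u,v,z,m=None):
    m=m or robot.camera_model(n); R=np.array(m["R"]);t=np.array(m["t"])
    d=R.T@[(u-m["cx"])/m["fx"],(v-m["cy"])/m["fy"],1]; c=-R.T@t
    return c+d*(z-c[2])/d[2]
def proj(n,X):
    m=robot.camera_model(n);c=m["R"]@np.array(X)+m["t"];return c[0]/c[2]*m["fx"]+m["cx"],c[1]/c[2]*m["fy"]+m["cy"]
E
python3 - <<'E'
from h import *
import cv2
im=cv2.imread("pics/top.png")
a=cv2.resize(im[215:285,240:310],(560,560),interpolation=cv2.INTER_CUBIC)
cv2.imwrite("pics/crop.png",a)
h=cv2.cvtColor(im,cv2.COLOR_BGR2HSV)
def cen(mask):
    n,l,st,c=cv2.connectedComponentsWithStats(mask.astype('uint8'));i=1+st[1:,4].argmax();return c[i],st[i]
b=(abs(h[...,0].astype(int)-105)<12)&(h[...,1]>120);b[:,:340]=0
c,st=cen(b);print("saucer",c,st,ray("top",*c,.012))
r=((h[...,0]<8)|(h[...,0]>172))&(h[...,1]>150);r[:225]=0;r[:,:250]=0;r[:,300:]=0
c,st=cen(r);print("crown",c,st,ray("top",*c,.144))
E
```

```text
saucer [381.47619048 264.73809524] [372 250  29  26 126] [ 0.43245145 -0.17700533  0.012     ]
crown [273.40909091 247.69318182] [268 242  12  12  88] [0.47301628 0.09288579 0.144     ]
```

View pics/crop.png

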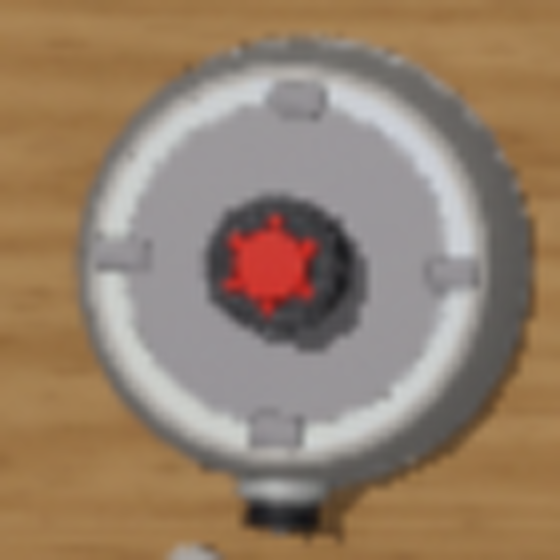

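The crop shows the lugs around a centre near (275.9,248), the red crown at (273.8,247.9) and the black hub. By eye the saucer centre is (392.5,253.5).

```bash
cat >> h.py <<'E'
from scipy.spatial.transform import Rotation as Ro
def shift(X,yaw=None):
    s=robot.observe();T=Ro.from_euler("xyz",s["tool_rot"])
    print("pos",np.round(s["tool_pos"],4),"rot",np.round(s["tool_rot"],3),"q",np.round(s["qpos"],3),"t",s["time"])
    print("shift",np.round(T.inv().apply(np.array(X)-s["tool_pos"]),4))
    if yaw is not None: print("rotvec",np.round((T.inv()*Ro.from_euler("xyz",[np.pi,0,yaw])).as_rotvec(),4))
E
python3 - <<'E'
from h import *
print(ray("top",275.9,248,.089),ray("top",273.8,247.9,.144),ray("top",392.5,253.5,.014))
m=robot.camera_model("wrist");s=robot.observe();T=Ro.from_euler("xyz",s["tool_rot"])
print("cam in tool",T.inv().apply(-m["R"].T@m["t"]-s["tool_pos"]),T.inv().apply(m["R"][2]))
shift([.473,.093,.24],4.17)
E
```

```text
[0.47171989 0.09168479 0.089     ] [0.47255235 0.09196183 0.144     ] [ 0.4620567  -0.20516048  0.014     ]
cam in tool [ 7.88807505e-02 -1.31776136e-04 -1.59168371e-01] [-0.29114833  0.00178461  0.95667626]
pos [0.1659 0.4977 0.2261] rot [-3.14 -0.    2.82] q [ 1.103  0.343  1.525  0.     1.275 -0.146] t 0.1
shift [-0.4194 -0.2868 -0.0136]
rotvec [-1.0000e-03 -1.1000e-03 -1.3503e+00]
```

>>> arm_command(
  moves=[
    [[-0.042, -0.029, -0.004], [0, 0, -0.14], 0.0918],
    [[-0.084, -0.058, -0.008], [0, 0, -0.28], 0.0918],
    [[-0.126, -0.087, -0.014], [0, 0, -0.42], 0.0918],
    [[-0.168, -0.116, -0.014], [0, 0, -0.56], 0.0918],
    [[-0.21, -0.145, -0.014], [0, 0, -0.7], 0.0918],
  ],
)

```text
time: 0.6
tool_pos: [0.2992, 0.3214, 0.2405]
tool_rot: [3.142, 0.0, -2.811]
contact_force: [0.4, -0.6, 0.5]
opening: 0.0922
grip_force: 0.0
```

```bash
python3 -c "
from h import *
shift([.472,.092,.24],4.17)"
```

```text
pos [0.2992 0.3214 0.2405] rot [ 3.142  0.    -2.811] q [ 0.646  0.172  1.718  0.     1.252 -1.255] t 0.6
shift [-0.0891 -0.273   0.0005]
rotvec [-0.000e+00  1.000e-04 -6.983e-01]
```

>>> arm_command(
  moves=[
    [[-0.013, -0.048, 0], [0, 0, -0.14], 0.0918],
    [[-0.027, -0.097, 0], [0, 0, -0.28], 0.0918],
    [[-0.04, -0.146, 0], [0, 0, -0.42], 0.0918],
    [[-0.054, -0.195, 0], [0, 0, -0.56], 0.0918],
    [[-0.0676, -0.244, 0], [0, 0, -0.65], 0.0918],
  ],
)

```text
time: 1.1
tool_pos: [0.417, 0.1481, 0.2403]
tool_rot: [3.141, -0.0, -2.191]
contact_force: [-0.2, 1.1, -0.8]
opening: 0.0917
grip_force: 0.0
```

Run:
```python
from h import *
import cv2
for i in range(4): robot.read_camera("top")
m=robot.camera_model("wrist"); im=robot.read_camera("wrist")[:,:,::-1]
shift([.472,.092,.24],4.17)
u=proj("wrist",[.472,.092,.135]);print(u)
import pickle;pickle.dump(m,open("m.pkl","wb"));cv2.imwrite("pics/wfull.png",im)
x,y=int(u[0]),int(u[1]);x0,y0=max(0,x-100),max(0,y-100);c=im[y0:y0+200,x0:x0+200];print(x0,y0,c.shape)
cv2.imwrite("pics/w.png",cv2.resize(c,None,fx=3,fy=3,interpolation=cv2.INTER_CUBIC))
```

```text
pos [0.4161 0.1497 0.2401] rot [ 3.14  -0.    -2.198] q [ 1.710e-01  1.790e-01  1.710e+00  1.000e-03  1.254e+00 -2.343e+00] t 1.35
shift [ 0.0139 -0.0791  0.    ]
rotvec [ 0.0011 -0.0004 -0.0853]
(np.float64(215.0083297825264), np.float64(176.95197321426207))
115 76 (200, 200, 3)
```

View pics/w.png

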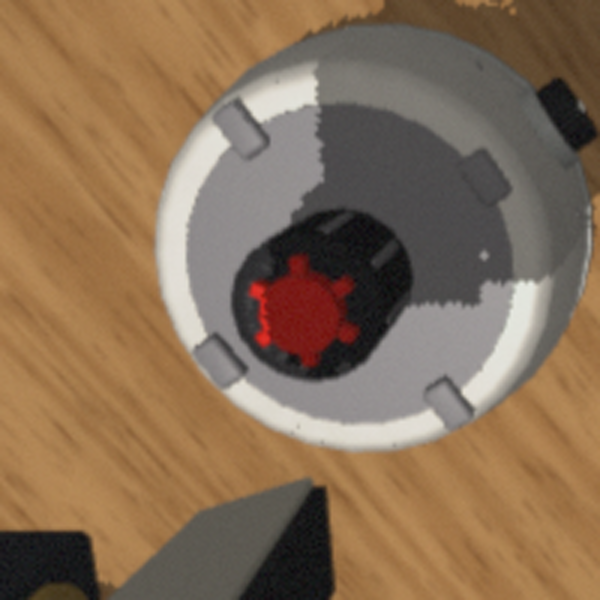

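The wrist view shows the crown at (216.7,180) in full-frame pixels, the hub's flats with light stripes, and the lugs. I'll finish the traverse and look from above.

>>> arm_command(
  moves=[
    [[0.004, -0.026, 0], [0, 0, -0.03], 0.0918],
    [[0.009, -0.053, 0], [0, 0, -0.06], 0.0918],
    [[0.014, -0.079, 0], [0, 0, -0.085], 0.0918],
    [[0.014, -0.079, 0], [0, 0, -0.085], 0.0918],
    [[0.014, -0.079, 0], [0, 0, -0.085], 0.0918],
  ],
)

```text
time: 1.85
tool_pos: [0.4718, 0.0931, 0.2401]
tool_rot: [3.14, -0.0, -2.111]
contact_force: [-0.5, 0.3, 0.1]
opening: 0.0919
grip_force: 0.0
```

Run:
```python
from h import *
import cv2
shift([.472,.092,.24],4.17)
m=robot.camera_model("wrist"); im=robot.read_camera("wrist")[:,:,::-1]
u=proj("wrist",[.472,.092,.135]);print(u)
import pickle;pickle.dump(m,open("m.pkl","wb"));cv2.imwrite("pics/wfull2.png",im)
x,y=int(u[0]),int(u[1]);x0,y0=max(0,x-65),max(0,y-60);c=im[y0:y0+140,x0:x0+130];print(x0,y0,c.shape)
c=cv2.resize(c,None,fx=4,fy=4,interpolation=cv2.INTER_CUBIC)
c=(255*(c/255.)**.5).astype('uint8');cv2.imwrite("pics/w2.png",c)
```

```text
pos [0.4718 0.0931 0.2401] rot [ 3.14  -0.    -2.111] q [ 3.500e-02  2.510e-01  1.616e+00  1.000e-03  1.276e+00 -2.566e+00] t 1.85
shift [ 0.0008 -0.0008  0.0001]
rotvec [ 0.0012 -0.0001  0.0019]
(np.float64(314.8313101901494), np.float64(192.7594833191953))
249 132 (140, 130, 3)
```

View pics/w2.png

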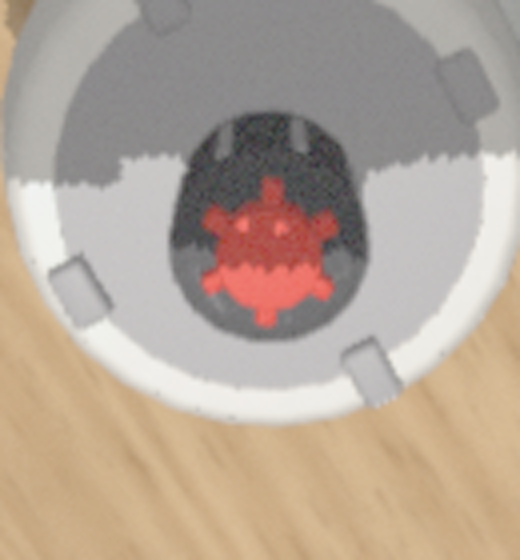

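The view from above shows the crown centred near pixel (316,194) and two stripes symmetric about tool x at about ±22.5°. One enhanced crop should settle where the flats are.

Run:
```python
from h import *
import cv2
im=cv2.imread("pics/wfull2.png")
c=im[155:222,287:345].astype(float)
c=cv2.resize(c,None,fx=9,fy=9,interpolation=cv2.INTER_CUBIC)
c=np.clip(c*255/110,0,255); c=(255*(c/255)**.6).astype('uint8');cv2.imwrite("pics/w3.png",c)
# hub axis: crown centroid
h=cv2.cvtColor(im,cv2.COLOR_BGR2HSV);r=((h[...,0]<8)|(h[...,0]>172))&(h[...,1]>130)
r[:150]=0;r[230:]=0;r[:,:280]=0;r[:,350:]=0
v,u=np.nonzero(r);print(u.mean(),v.mean(),ray("wrist",u.mean(),v.mean(),.144))
```

```text
315.8239700374532 194.7378277153558 [0.47077423 0.09147731 0.144     ]
```

View pics/w3.png

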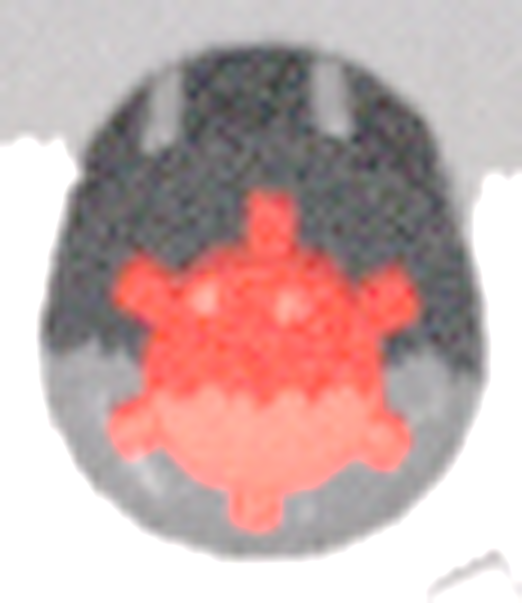

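Run:
```python
from h import *
import pickle
m=pickle.load(open("m.pkl","rb"));c=-m["R"].T@m["t"];yaw=-2.111
ax=np.array([.4708,.0915])
T=Ro.from_euler("xyz",[np.pi,0,yaw])
for X,Y in((160,145),(175,70),(335,130),(322,65)):
    u,v=287+X/9,155+Y/9
    d=m["R"].T@[(u-m["cx"])/m["fx"],(v-m["cy"])/m["fy"],1]
    for r in (.02,.0205):
        a=d[:2]@d[:2];b=2*d[:2]@(c[:2]-ax);k=(c[:2]-ax)@(c[:2]-ax)-r*r
        D=b*b-4*a*k
        if D<0: print("miss");continue
        s=(-b-D**.5)/(2*a);p=c+s*d;q=T.inv().apply([*(p[:2]-ax),0]);print(X,Y,"z",p[2].round(4),"ang",np.degrees(np.arctan2(q[1],q[0])).round(1))
for X,Y in((270,200),(258,525),(125,285),(410,290),(118,450),(395,460)):
    p=ray("wrist",287+X/9,155+Y/9,.145,m);q=T.inv().apply([*(p[:2]-ax),0]);print("tooth",np.degrees(np.arctan2(q[1],q[0])).round(1))
```

```text
160 145 z 0.141 ang -25.7
160 145 z 0.1436 ang -24.7
175 70 z 0.1107 ang -24.0
175 70 z 0.1135 ang -23.2
335 130 z 0.1398 ang 18.0
335 130 z 0.1422 ang 17.3
322 65 z 0.113 ang 16.3
322 65 z 0.1156 ang 15.7
tooth 2.5
tooth -178.4
tooth -59.5
tooth 62.9
tooth -122.3
tooth 127.6
```

>>> arm_command(
  moves=[
    [[0.001, -0.0005, 0.03], [0, 0, 0], 0.0918],
    [[0.001, -0.0005, 0.065], [0, 0, 0], 0.0918],
    [[0.001, -0.0005, 0.1], [0, 0, 0], 0.0918],
    [[0.001, -0.0005, 0.125], [0, 0, 0], 0.0918],
    [[0.001, -0.0005, 0.137], [0, 0, 0], 0.0918],
  ],
  squeeze=8,
)

```text
time: 2.4
tool_pos: [0.4701, 0.0923, 0.1014]
tool_rot: [3.138, -0.002, -2.11]
contact_force: [-1.0, 0.6, 0.5]
opening: 0.0918
grip_force: 0.0
```

>>> arm_command(
  moves=[
    [[0, 0, 0], [0, 0, 0], 0.06],
    [[0, 0, 0], [0, 0, 0], 0.05],
    [[0, 0, 0], [0, 0, 0], 0.044],
    [[0, 0, 0], [0, 0, 0], 0.036],
    [[0, 0, 0], [0, 0, 0], 0.036],
  ],
  squeeze=8,
)

```text
time: 2.9
tool_pos: [0.4727, 0.091, 0.1041]
tool_rot: [-3.14, 0.001, -2.111]
contact_force: [1.2, -0.8, -0.7]
opening: 0.0561
grip_force: 0.0
```

```bash
python3 -c "
from h import *
s=robot.observe()
shift([.4715,.0917,.103]);print(s['contact_force'],s['torque'],s['opening'],s['grip_force'])"
```

```text
pos [0.4727 0.091  0.1041] rot [-3.140e+00  1.000e-03 -2.111e+00] q [ 0.031  0.406  1.811  0.     0.923 -2.571] t 2.9
shift [0.     0.0014 0.0011]
[ 1.22209204 -0.80324047 -0.68491205] [0.11616494 0.12913237 0.01977528] 0.05610721742206144 0.0
```

>>> arm_command(
  moves=[
    [[0, 0, 0], [0, 0, 0], 0.046],
    [[0, 0, 0], [0, 0, 0], 0.042],
    [[0, 0, 0], [0, 0, 0], 0.038],
    [[0, 0, 0], [0, 0, 0], 0.036],
    [[0, 0, 0], [0, 0, 0], 0.036],
  ],
  squeeze=8,
)

```text
time: 3.4
tool_pos: [0.4714, 0.0914, 0.1034]
tool_rot: [3.14, -0.0, -2.111]
contact_force: [-4.4, 2.5, 2.9]
opening: 0.04
grip_force: 8.0
```

```bash
python3 -c "
from h import *
s=robot.observe()
shift([.4715,.0917,.103]);print(s['contact_force'],s['torque'],s['opening'],s['grip_force'])"
```

```text
pos [0.4714 0.0914 0.1034] rot [ 3.14  -0.    -2.111] q [ 3.100e-02  4.070e-01  1.813e+00  1.000e-03  9.240e-01 -2.571e+00] t 3.4
shift [-0.0003  0.0001  0.0004]
[-4.37747292  2.4667181   2.87082588] [0.71431728 0.90227974 0.02623304] 0.040027336897062206 8.000134542526212
```

>>> arm_command(
  moves=[
    [[0, 0.0003, 0], [0, 0, 0], 0.036],
    [[0, 0.0005, 0], [0, 0, 0], 0.036],
    [[0, 0.0005, 0], [0, 0, 0.03], 0.036],
    [[0, 0.0005, -0.0003], [0, 0, 0.1], 0.036],
    [[0, 0.0005, -0.0005], [0, 0, 0.18], 0.036],
  ],
  squeeze=45,
)

```text
time: 3.9
tool_pos: [0.4716, 0.0907, 0.1037]
tool_rot: [3.142, -0.001, -2.293]
contact_force: [-3.9, -1.8, 2.2]
opening: 0.0399
grip_force: 45.0
```

```bash
cat > o.py <<'E'
from h import *
s=robot.observe();T=Ro.from_euler("xyz",s["tool_rot"])
print("t",s["time"],"pos",np.round(s["tool_pos"],4),"yaw",round(s["tool_rot"][2],3),"q6",round(s["qpos"][5],3),"Fw",np.round(s["contact_force"],1),"Ftool",np.round(T.inv().apply(s["contact_force"]),1),"M",np.round(s["torque"],2),"op",round(s["opening"],4),round(s["grip_force"],1))
E
python3 o.py
```

```text
t 3.9 pos [0.4716 0.0907 0.1037] yaw -2.293 q6 -2.387 Fw [-3.9 -1.8  2.2] Ftool [ 4.   1.7 -2.2] M [-0.12  0.63  0.05] op 0.0399 45.0
```

>>> arm_command(
  moves=[
    [[0.0002, 0, -0.0003], [0, 0, 0.12], 0.036],
    [[0.0003, 0, -0.0006], [0, 0, 0.25], 0.036],
    [[0.0003, 0, -0.001], [0, 0, 0.39], 0.036],
    [[0.0003, 0, -0.0013], [0, 0, 0.52], 0.036],
    [[0.0003, 0, -0.0016], [0, 0, 0.62], 0.036],
  ],
)

```text
time: 4.4
tool_pos: [0.4705, 0.0911, 0.1052]
tool_rot: [3.141, -0.003, -2.916]
contact_force: [-5.3, 2.7, 2.3]
opening: 0.0396
grip_force: 45.0
```

```bash
python3 o.py
```

```text
t 4.4 pos [0.4705 0.0911 0.1052] yaw -2.916 q6 -1.766 Fw [-5.3  2.7  2.3] Ftool [ 4.6  3.8 -2.3] M [0.62 1.02 0.18] op 0.0396 45.0
```

>>> arm_command(
  moves=[
    [[0.0002, 0.0002, -0.0003], [0, 0, 0.12], 0.036],
    [[0.0004, 0.0003, -0.0006], [0, 0, 0.25], 0.036],
    [[0.0004, 0.0003, -0.001], [0, 0, 0.39], 0.036],
    [[0.0004, 0.0003, -0.0013], [0, 0, 0.52], 0.036],
    [[0.0004, 0.0003, -0.0016], [0, 0, 0.62], 0.036],
  ],
)

```text
time: 4.9
tool_pos: [0.4702, 0.0921, 0.1068]
tool_rot: [3.141, -0.003, 2.747]
contact_force: [-5.2, 8.2, 1.0]
opening: 0.0398
grip_force: 45.0
```

```bash
python3 o.py
```

```text
t 4.9 pos [0.4702 0.0921 0.1068] yaw 2.747 q6 -1.145 Fw [-5.2  8.2  1. ] Ftool [ 7.9  5.5 -1. ] M [1.25 0.7  0.02] op 0.0398 45.0
```

>>> arm_command(
  moves=[
    [[0.0003, 0.0002, 0], [0, 0, 0.05], 0.036],
    [[0.0006, 0.0004, -0.0001], [0, 0, 0.1], 0.036],
    [[0.0008, 0.0005, -0.0003], [0, 0, 0.1], 0.036],
    [[0.0008, 0.0005, -0.0003], [0, 0, 0.1], 0.036],
    [[0.0008, 0.0005, -0.0003], [0, 0, 0.1], 0.036],
  ],
)

```text
time: 5.4
tool_pos: [0.4704, 0.0923, 0.1072]
tool_rot: [3.141, -0.001, 2.652]
contact_force: [-3.1, 5.2, 0.3]
opening: 0.0396
grip_force: 45.0
```

```bash
python3 o.py
```

```text
t 5.4 pos [0.4704 0.0923 0.1072] yaw 2.652 q6 -1.049 Fw [-3.1  5.2  0.3] Ftool [ 5.2  3.2 -0.3] M [ 0.79  0.5  -0.03] op 0.0396 45.0
```

>>> arm_command(
  moves=[
    [[0.0002, 0.0002, -0.0003], [0, 0, 0.12], 0.036],
    [[0.0004, 0.0003, -0.0006], [0, 0, 0.25], 0.036],
    [[0.0006, 0.0003, -0.001], [0, 0, 0.39], 0.036],
    [[0.0006, 0.0003, -0.0014], [0, 0, 0.52], 0.036],
    [[0.0006, 0.0003, -0.0016], [0, 0, 0.62], 0.036],
  ],
)

```text
time: 5.9
tool_pos: [0.4705, 0.0932, 0.1088]
tool_rot: [3.141, -0.001, 2.027]
contact_force: [-0.0, 6.2, -1.2]
opening: 0.0397
grip_force: 45.0
```

```bash
python3 o.py
```

```text
t 5.9 pos [0.4705 0.0932 0.1088] yaw 2.027 q6 -0.423 Fw [-0.   6.2 -1.2] Ftool [5.6 2.7 1.2] M [1.03 0.11 0.12] op 0.0397 45.0
```

>>> arm_command(
  moves=[
    [[0.0002, 0.0001, -0.0006], [0, 0, 0.1], 0.036],
    [[0.0003, 0.0002, -0.0012], [0, 0, 0.2], 0.036],
    [[0.0003, 0.0002, -0.0017], [0, 0, 0.27], 0.036],
    [[0.0003, 0.0002, -0.0017], [0, 0, 0.27], 0.036],
    [[0.0003, 0.0002, -0.0017], [0, 0, 0.27], 0.036],
  ],
)

```text
time: 6.4
tool_pos: [0.4708, 0.0934, 0.1098]
tool_rot: [3.141, -0.001, 1.762]
contact_force: [1.2, 5.7, -7.7]
opening: 0.04
grip_force: 45.0
```

```bash
python3 o.py
```

```text
t 6.4 pos [0.4708 0.0934 0.1098] yaw 1.762 q6 -0.157 Fw [ 1.2  5.7 -7.7] Ftool [5.3 2.2 7.7] M [ 0.91 -0.23 -0.03] op 0.04 45.0
```

>>> arm_command(
  moves=[
    [[0.0002, 0, -0.0003], [0, 0, 0.1], 0.036],
    [[0.0003, 0.0001, -0.0005], [0, 0, 0.2], 0.036],
    [[0.0003, 0.0001, -0.0007], [0, 0, 0.27], 0.036],
    [[0.0003, 0.0001, -0.0007], [0, 0, 0.27], 0.036],
    [[0.0003, 0.0001, -0.0007], [0, 0, 0.27], 0.036],
  ],
)

```text
time: 6.9
tool_pos: [0.4712, 0.0936, 0.1106]
tool_rot: [3.141, -0.001, 1.492]
contact_force: [3.5, 4.8, -9.4]
opening: 0.0393
grip_force: 45.0
```

```bash
python3 o.py
```

```text
t 6.9 pos [0.4712 0.0936 0.1106] yaw 1.492 q6 0.114 Fw [ 3.5  4.8 -9.4] Ftool [5.1 3.1 9.5] M [ 0.81 -0.31 -0.09] op 0.0393 45.0
```

154° turned, and the thread is still holding.

>>> arm_command(
  moves=[
    [[0.0002, 0, -0.0002], [0, 0, 0.1], 0.036],
    [[0.0003, 0.0001, -0.0004], [0, 0, 0.2], 0.036],
    [[0.0003, 0.0001, -0.0006], [0, 0, 0.27], 0.036],
    [[0.0003, 0.0001, -0.0006], [0, 0, 0.27], 0.036],
    [[0.0003, 0.0001, -0.0006], [0, 0, 0.27], 0.036],
  ],
)

```text
time: 7.4
tool_pos: [0.4715, 0.0934, 0.1114]
tool_rot: [3.14, -0.001, 1.224]
contact_force: [4.4, 3.4, -10.5]
opening: 0.0395
grip_force: 45.0
```

```bash
python3 o.py
```

```text
t 7.4 pos [0.4715 0.0934 0.1114] yaw 1.224 q6 0.382 Fw [  4.4   3.4 -10.5] Ftool [ 4.7  3.  10.5] M [ 0.45 -0.64 -0.09] op 0.0395 45.0
```

>>> arm_command(
  moves=[
    [[0.0002, 0, -0.0002], [0, 0, 0.1], 0.036],
    [[0.0003, 0.0001, -0.0004], [0, 0, 0.2], 0.036],
    [[0.0003, 0.0001, -0.0005], [0, 0, 0.27], 0.036],
    [[0.0003, 0.0001, -0.0005], [0, 0, 0.27], 0.036],
    [[0.0003, 0.0001, -0.0005], [0, 0, 0.27], 0.036],
  ],
)

```text
time: 7.9
tool_pos: [0.4716, 0.0933, 0.1121]
tool_rot: [3.14, -0.001, 0.956]
contact_force: [6.2, 0.4, -11.6]
opening: 0.0393
grip_force: 45.0
```

```bash
python3 o.py
```

```text
t 7.9 pos [0.4716 0.0933 0.1121] yaw 0.956 q6 0.652 Fw [  6.2   0.4 -11.6] Ftool [ 3.9  4.8 11.7] M [ 0.04 -0.88 -0.08] op 0.0393 45.0
```

>>> arm_command(
  moves=[
    [[0.0001, 0.0001, -0.0001], [0, 0, 0.1], 0.036],
    [[0.0002, 0.0002, -0.0002], [0, 0, 0.2], 0.036],
    [[0.0002, 0.0002, -0.0004], [0, 0, 0.27], 0.036],
    [[0.0002, 0.0002, -0.0004], [0, 0, 0.27], 0.036],
    [[0.0002, 0.0002, -0.0004], [0, 0, 0.27], 0.036],
  ],
)

```text
time: 8.4
tool_pos: [0.4717, 0.0931, 0.1127]
tool_rot: [3.14, -0.0, 0.686]
contact_force: [5.2, -1.0, -11.3]
opening: 0.0395
grip_force: 45.0
```

```bash
python3 o.py
```

```text
t 8.4 pos [0.4717 0.0931 0.1127] yaw 0.686 q6 0.921 Fw [  5.2  -1.  -11.3] Ftool [ 3.4  4.1 11.3] M [-0.29 -0.82 -0.11] op 0.0395 45.0
```

200°, still holding.

>>> arm_command(
  moves=[
    [[0.0001, 0.0001, -0.0002], [0, 0, 0.1], 0.036],
    [[0.0002, 0.0002, -0.0004], [0, 0, 0.2], 0.036],
    [[0.0002, 0.0002, -0.0005], [0, 0, 0.27], 0.036],
    [[0.0002, 0.0002, -0.0005], [0, 0, 0.27], 0.036],
    [[0.0002, 0.0002, -0.0005], [0, 0, 0.27], 0.036],
  ],
)

```text
time: 8.9
tool_pos: [0.472, 0.0933, 0.1137]
tool_rot: [3.141, -0.001, 0.416]
contact_force: [3.6, -2.1, -6.6]
opening: 0.0396
grip_force: 45.0
```

```bash
python3 o.py
```

```text
t 8.9 pos [0.472  0.0933 0.1137] yaw 0.416 q6 1.191 Fw [ 3.6 -2.1 -6.6] Ftool [2.4 3.4 6.6] M [-0.51 -0.7  -0.11] op 0.0396 45.0
```

The force dropped and z rose more than the thread pitch predicts, so I'll test a small lift without turning.

>>> arm_command(
  moves=[
    [[0.0001, 0.0001, -0.0003], [0, 0, 0], 0.036],
    [[0.0001, 0.0001, -0.0006], [0, 0, 0], 0.036],
    [[0.0001, 0.0001, -0.001], [0, 0, 0], 0.036],
    [[0.0001, 0.0001, -0.001], [0, 0, 0], 0.036],
    [[0.0001, 0.0001, -0.001], [0, 0, 0], 0.036],
  ],
)

```text
time: 9.4
tool_pos: [0.4719, 0.0934, 0.1141]
tool_rot: [3.141, -0.001, 0.415]
contact_force: [6.3, -2.4, -11.4]
opening: 0.0396
grip_force: 45.0
```

```bash
python3 o.py
```

```text
t 9.4 pos [0.4719 0.0934 0.1141] yaw 0.415 q6 1.192 Fw [  6.3  -2.4 -11.4] Ftool [ 4.8  4.8 11.4] M [-0.39 -0.97 -0.09] op 0.0396 45.0
```

>>> arm_command(
  moves=[
    [[0.0002, 0.0002, 0], [0, 0, 0.05], 0.036],
    [[0.0002, 0.0002, -0.0001], [0, 0, 0.1], 0.036],
    [[0.0002, 0.0002, -0.0003], [0, 0, 0.17], 0.036],
    [[0.0002, 0.0002, -0.0003], [0, 0, 0.17], 0.036],
    [[0.0002, 0.0002, -0.0003], [0, 0, 0.17], 0.036],
  ],
)

```text
time: 9.9
tool_pos: [0.472, 0.0932, 0.1153]
tool_rot: [3.141, -0.001, 0.246]
contact_force: [3.4, -3.3, 0.4]
opening: 0.0399
grip_force: 45.0
```

```bash
python3 o.py
```

```text
t 9.9 pos [0.472  0.0932 0.1153] yaw 0.246 q6 1.361 Fw [ 3.4 -3.3  0.4] Ftool [ 2.5  4.  -0.4] M [-0.66 -0.29  0.01] op 0.0399 45.0
```

Fz has gone to about 0 after roughly 225°, so the thread is released. I'll lift straight up gently.

>>> arm_command(
  moves=[
    [[0.0002, 0.0003, -0.0005], [0, 0, 0], 0.036],
    [[0.0002, 0.0004, -0.001], [0, 0, 0], 0.036],
    [[0.0002, 0.0004, -0.002], [0, 0, 0], 0.036],
    [[0.0002, 0.0004, -0.003], [0, 0, 0], 0.036],
    [[0.0002, 0.0004, -0.003], [0, 0, 0], 0.036],
  ],
)

```text
time: 10.4
tool_pos: [0.472, 0.0933, 0.1179]
tool_rot: [-3.141, -0.0, 0.242]
contact_force: [2.4, -2.2, -1.5]
opening: 0.0395
grip_force: 45.0
```

```bash
python3 o.py
```

```text
t 10.4 pos [0.472  0.0933 0.1179] yaw 0.242 q6 1.364 Fw [ 2.4 -2.2 -1.5] Ftool [1.8 2.7 1.5] M [-0.45 -0.18  0.  ] op 0.0395 45.0
```

It lifts freely.

>>> arm_command(
  moves=[
    [[0, 0.0002, -0.004], [0, 0, 0], 0.036],
    [[0, 0.0002, -0.008], [0, 0, 0], 0.036],
    [[0, 0.0002, -0.012], [0, 0, 0], 0.036],
    [[0, 0.0002, -0.016], [0, 0, 0], 0.036],
    [[0, 0.0002, -0.02], [0, 0, 0], 0.036],
  ],
)

```text
time: 10.9
tool_pos: [0.4714, 0.0932, 0.138]
tool_rot: [-3.141, 0.001, 0.242]
contact_force: [-1.2, -0.4, -0.7]
opening: 0.0392
grip_force: 45.0
```

>>> arm_command(
  moves=[
    [[0, 0, -0.006], [0, 0, 0], 0.036],
    [[0, 0, -0.013], [0, 0, 0], 0.036],
    [[0, 0, -0.022], [0, 0, 0], 0.036],
    [[0, 0, -0.033], [0, 0, 0], 0.036],
    [[0, 0, -0.045], [0, 0, 0], 0.036],
  ],
)

```text
time: 11.4
tool_pos: [0.472, 0.093, 0.1837]
tool_rot: [-3.142, -0.0, 0.242]
contact_force: [0.2, -0.5, -0.8]
opening: 0.0395
grip_force: 45.0
```

```bash
python3 o.py
python3 - <<'E'
from h import *
import cv2
shift([.462,-.205,.19]); m=robot.camera_model("wrist")
im=robot.read_camera("top")[:,:,::-1]
cv2.imwrite("pics/t2.png",cv2.resize(im[190:310,230:440],None,fx=3.5,fy=3.5,interpolation=cv2.INTER_CUBIC))
E
```

```text
t 11.4 pos [0.472  0.093  0.1837] yaw 0.242 q6 1.364 Fw [ 0.2 -0.5 -0.8] Ftool [0.  0.5 0.8] M [-0.05  0.15  0.05] op 0.0395 45.0
pos [0.472  0.093  0.1837] rot [-3.142 -0.     0.242] q [0.035 0.304 1.708 0.    1.13  1.364] t 11.4
shift [-0.0812  0.2869 -0.0063]
```

View pics/t2.png

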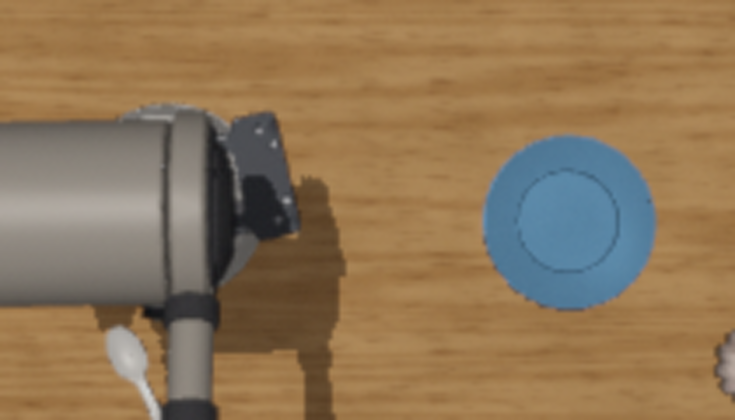

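The saucer centre, at about pixel (392.5,253.3), matches the earlier (0.462,-0.205). The lift is clean, so I'll carry it over.

>>> arm_command(
  moves=[
    [[-0.005, 0.015, 0], [0, 0, 0], 0.036],
    [[-0.012, 0.042, 0], [0, 0, 0], 0.036],
    [[-0.021, 0.073, 0], [0, 0, 0], 0.036],
    [[-0.03, 0.105, 0], [0, 0, 0], 0.036],
    [[-0.039, 0.138, 0], [0, 0, 0], 0.036],
  ],
)

```text
time: 11.95
tool_pos: [0.4672, -0.0514, 0.1831]
tool_rot: [3.141, -0.001, 0.243]
contact_force: [0.3, 0.5, -1.3]
opening: 0.0396
grip_force: 45.0
```

>>> arm_command(
  moves=[
    [[-0.01, 0.033, 0.005], [0, 0, 0], 0.036],
    [[-0.019, 0.067, 0.015], [0, 0, 0], 0.036],
    [[-0.029, 0.1, 0.03], [0, 0, 0], 0.036],
    [[-0.037, 0.13, 0.055], [0, 0, 0], 0.036],
    [[-0.042, 0.149, 0.08], [0, 0, 0], 0.036],
  ],
)

```text
time: 12.45
tool_pos: [0.4625, -0.2075, 0.1026]
tool_rot: [3.14, -0.001, 0.241]
contact_force: [-0.1, -0.0, -1.2]
opening: 0.0399
grip_force: 45.0
```

```bash
python3 - <<'E'
from h import *
import cv2
for i in range(4):robot.read_camera("top")
shift([.462,-.205,.02])
E
python3 o.py
```

```text
pos [ 0.462  -0.2049  0.1028] rot [-3.141e+00  1.000e-03  2.410e-01] q [-0.569  0.446  1.746  0.     0.951  0.76 ] t 12.65
shift [-0.      0.0002  0.0828]
t 12.65 pos [ 0.462  -0.2049  0.1028] yaw 0.241 q6 0.76 Fw [ 0.2 -0.6 -0.6] Ftool [0.1 0.7 0.6] M [-0.07  0.16 -0.04] op 0.0393 45.0
```

Lower to about 5 mm above the earliest possible contact, then feel for the floor.

>>> arm_command(
  moves=[
    [[0, 0, 0.02], [0, 0, 0], 0.036],
    [[0, 0, 0.045], [0, 0, 0], 0.036],
    [[0, 0, 0.065], [0, 0, 0], 0.036],
    [[0, 0, 0.075], [0, 0, 0], 0.036],
    [[0, 0, 0.08], [0, 0, 0], 0.036],
  ],
)

```text
time: 13.15
tool_pos: [0.4628, -0.2043, 0.0231]
tool_rot: [3.141, -0.001, 0.243]
contact_force: [-0.1, 0.6, 0.2]
opening: 0.0392
grip_force: 45.0
```

>>> arm_command(
  moves=[
    [[0, 0, 0], [0, 0, 0], 0.036],
    [[0, 0, 0.001], [0, 0, 0], 0.036],
    [[0, 0, 0.002], [0, 0, 0], 0.036],
    [[0, 0, 0.0025], [0, 0, 0], 0.036],
    [[0, 0, 0.0025], [0, 0, 0], 0.036],
  ],
)

```text
time: 13.65
tool_pos: [0.4623, -0.2052, 0.0205]
tool_rot: [3.141, -0.0, 0.242]
contact_force: [0.3, -0.9, -1.0]
opening: 0.0395
grip_force: 45.0
```

>>> arm_command(
  moves=[
    [[0, 0, 0.0005], [0, 0, 0], 0.036],
    [[0, 0, 0.001], [0, 0, 0], 0.036],
    [[0, 0, 0.0015], [0, 0, 0], 0.036],
    [[0, 0, 0.002], [0, 0, 0], 0.036],
    [[0, 0, 0.002], [0, 0, 0], 0.036],
  ],
)

```text
time: 14.15
tool_pos: [0.4622, -0.205, 0.0181]
tool_rot: [-3.141, 0.0, 0.242]
contact_force: [0.9, -0.1, -0.2]
opening: 0.0393
grip_force: 45.0
```

>>> arm_command(
  moves=[
    [[0, 0, 0.0005], [0, 0, 0], 0.036],
    [[0, 0, 0.001], [0, 0, 0], 0.036],
    [[0, 0, 0.0015], [0, 0, 0], 0.036],
    [[0, 0, 0.002], [0, 0, 0], 0.036],
    [[0, 0, 0.002], [0, 0, 0], 0.036],
  ],
)

```text
time: 14.65
tool_pos: [0.4623, -0.205, 0.0174]
tool_rot: [3.141, -0.0, 0.242]
contact_force: [-3.1, 2.3, 12.1]
opening: 0.0395
grip_force: 45.0
```

Contact at TCP z of about 0.0175. I'll ease off about 1 mm and open only part way.

>>> arm_command(
  moves=[
    [[0, 0, -0.0008], [0, 0, 0], 0.036],
    [[0, 0, -0.001], [0, 0, 0], 0.038],
    [[0, 0, -0.001], [0, 0, 0], 0.042],
    [[0, 0, -0.001], [0, 0, 0], 0.048],
    [[0, 0, -0.001], [0, 0, 0], 0.052],
  ],
)

```text
time: 15.15
tool_pos: [0.4622, -0.205, 0.017]
tool_rot: [-3.141, 0.0, 0.242]
contact_force: [-0.7, -0.3, -0.7]
opening: 0.0506
grip_force: 0.0
```

>>> arm_command(
  moves=[
    [[0, 0, 0], [0, 0, 0], 0.052],
    [[0, 0, 0], [0, 0, 0], 0.052],
    [[0, 0, -0.003], [0, 0, 0], 0.052],
    [[0, 0, -0.01], [0, 0, 0], 0.052],
    [[0, 0, -0.02], [0, 0, 0], 0.055],
  ],
)

```text
time: 15.65
tool_pos: [0.462, -0.2049, 0.0376]
tool_rot: [-3.141, 0.0, 0.242]
contact_force: [-0.8, -0.3, 0.7]
opening: 0.0544
grip_force: 0.0
```

>>> arm_command(
  moves=[
    [[0, 0, -0.02], [0, 0, 0], 0.07],
    [[0, 0, -0.045], [0, 0, 0], 0.08],
    [[0, 0, -0.08], [0, 0, 0], 0.09],
    [[0, 0, -0.12], [0, 0, 0], 0.09],
    [[0, 0, -0.15], [0, 0, 0], 0.09],
  ],
)

```text
time: 16.15
tool_pos: [0.4626, -0.2052, 0.1906]
tool_rot: [3.139, -0.002, 0.242]
contact_force: [0.2, -0.3, 0.6]
opening: 0.0886
grip_force: 0.0
```

```bash
python3 o.py
python3 - <<'E'
from h import *
import cv2
im=robot.read_camera("wrist")[:,:,::-1]
cv2.imwrite("pics/fin.png",im)
E
```

```text
t 16.15 pos [ 0.4626 -0.2052  0.1906] yaw 0.242 q6 0.759 Fw [ 0.2 -0.3  0.6] Ftool [ 0.2  0.3 -0.6] M [-0.07  0.15 -0.01] op 0.0886 0.0
```

View pics/fin.png

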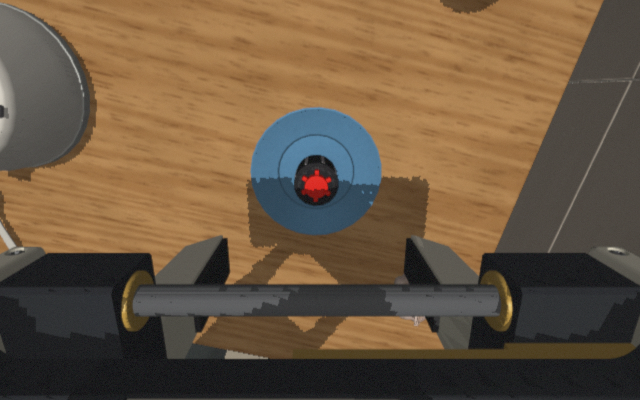

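The coupling stands upright at about (316,180), in the middle of the saucer at (316,171), and the gripper is clear of it. Handing in.

```bash
python3 -c "
from cell import robot
print(robot.hand_in())"
```

```text
the job is handed in; nothing more can be done
None
```

The coupling came free after about 225° clockwise, was lifted straight off and now stands upright, released, in the middle of the blue saucer; the job is handed in at about 16 s, though the hand-in returned no verdict.

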